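# Index the carousel with its ratchet handle

## Task

Draw the loose lever handle out of its rest, where only its bare steel shank can be reached; lay it down, take it again by its black grip and slide the shank fully home into the sleeve on top of the carousel. Then work the handle to and fro, one tooth a stroke, until the microscope objective stands at the pointer, turning the disc with the handle alone: touch neither the disc nor what stands on it. Leave the objective upright at the pointer and the handle in the sleeve, and do not push the things standing about.

Things in the scene. Friction and masses are not known exactly. Their poses are not given: they have to be found in the camera images.
- carousel: Indexing carousel, fixed. Round grey base, 208 mm across, 22 mm high; origin on the table at the vertical axis of disc and lever. On it an aluminium disc (184 mm across, top at z = 30 mm) with a 25 mm rim and dividers that make ten pockets, 36 degrees apart, centres 70 mm from the axis. In its own frame, 220 degrees from x towards y, stands the fixed pointer, an upright steel blade 67 mm high just outside the rim.
- pointer (a point): Where the objective's centre is to stand: 70 mm from the carousel's axis, in the pocket right behind the pointer blade, 56.5 mm above the table.
- objective_mid (a point): Centre (half-way up) of the spare microscope objective, a tapered white barrel 32 mm in diameter and 53 mm tall, loose, standing on the disc in a pocket two, three or four pockets short of the pointer. It rides with the disc (play of up to 4 mm in its pocket). The other two pockets of those three hold small capped bottles, 23 mm in diameter, 51 mm tall.
- lever (a joint): Ratchet lever angle, rad: 0 at the hard home stop (start), 0.73 at the hard forward stop, counter-clockwise from above; stays where left. After 0.05 to 0.12 of play a pawl takes the disc along: a full stroke moves it one pocket (0.628) counter-clockwise; it cannot turn back. Bring it back below 0.03 before the next stroke. Needs about 0.4 N m forward, 0.1 back.
- sleeve_mouth (a point): Middle of the open mouth of the level steel sleeve on the lever, 112 mm above the table, 75 mm from the carousel's axis; turns with the lever. x points straight out of the mouth, away from the axis (the handle goes in along -x); at home that is 120 degrees (x towards y) in the carousel's frame. Opening 21 mm wide, 23 high, 61 deep, walls 4. The handle fits loosely: let go, its grip hangs 8 mm low.
- handle_grip (a point): Loose lever handle, 143 mm long, under 0.2 kg: centre of its black grip, 75 mm long, 24 wide, 18 high (lying flat, 9 mm above its support). x runs along the handle to the shank, z up. At x = 37.5 mm a collar 8 mm long, 30 wide, then the steel shank to x = 105.5: 16 wide, 18 high, last 10 mm thinned to 10 x 12. Fully home the collar meets the sleeve and this point is 45.5 mm outside the mouth.
- handle_shank (a point): Middle of the handle's shank, 75.5 mm from the grip's centre along the handle, same axes.
- rest_mouth (a point): Handle rest, a fixed grey block 80 mm long, 60 wide, 52 high with a level tunnel (34 wide, 26 high) that hides the whole grip; only collar and shank stick out, their axis 29 mm above the table, on a lip 16 mm long. This point is the centre of the tunnel's mouth, 33 mm up; x points out of it, the way the handle comes out (80 mm to clear). The table between rest, carousel and robot is free.
- beaker: Bystander: small beaker, 56 mm across, 62 mm tall; origin under its centre.
- timer: Bystander: timer, 58 x 62 x 17 mm; origin under its centre.
- slide_box: Bystander: slide box, 39 x 84 x 22 mm; origin under its centre.
- oil_bottle: Bystander: capped bottle, 44 mm across, 95 mm tall; origin under its centre.
- dish6: Bystander: covered culture dish, 60 mm across, 14 mm high; origin under its centre.

How it is judged:
By the outcome, as a careful person would: the job done as asked, in the order asked, and still so for the second after the job is handed in, with the robot touching nothing.
It also fails if it takes over 72 s, if anything falls off the work surface, if the arm or the gripper's body presses on something with over 40 N, if the wrist force passes 120 N, or if a joint passes its speed limit or range.

## Robot

A 6-joint arm with a two-finger parallel gripper is mounted at the origin on a cart in front of the work surface, level with it; the furniture and walls round the work are solid. World frame = base frame: x ahead of the robot, y to its left, z up, the work surface at z = 0. Lengths are in m, angles in degrees, forces in N, time in s.
With the tool pointing down it reaches from about 0.275 to 0.975 m from the base axis. Payload 8.4 kg.
Tool frame: the origin (TCP) lies where the fingers leave the gripper's body, on its centre line; the fingertips stand 88 mm ahead of it and the grasp point (between the pads) lies 69 mm ahead of it; z points along the fingers, y is the line along which they close (so a half turn about z gives the same grasp; the last joint's range is limited). The gripper opens to 92 mm and grips with 3 to 60 N. Pads are 20 mm wide; open, the fingers measure 128 mm over their backs; the gripper's body (75 mm by 189 mm) begins 69 mm behind the grasp point.
Start: joints at [68.216, 20.225, 93.587, -0, 66.188, -0.138], TCP at [0.231, 0.581, 0.303] pointing down, gripper open.
Joint ranges: [-150.9, 150.9], [-52.94, 120.26], [3.33, 152.33], [-74.26, 254.26], [0, 154.13], [-172.89, 172.89]. Speed limits (degrees/s): [127.2, 127.2, 159.86, 180, 180, 180].

## Interface

Orientations are given as [roll, pitch, yaw] about the fixed x, y, z axes, in that order (R = Rz(yaw) Ry(pitch) Rx(roll)).
In Python, from station import robot gives the robot as it stands.
- The arm moves only by the shell command python3 -m pendant 'ROWS' [FORCE]. ROWS is JSON, a list that holds one entry, the list of rows, each a list of 7 numbers: the shift along the tool's x, y, z in cm, then the turn, a rotation vector about the tool's x, y, z in rad, then the opening, from -1 (shut) to 1 (fully open), so that 0 is half open. In form: [[[tx, ty, tz, ax, ay, az, hand], ...]]. A call has 1 to 5 rows; each row shifts and turns the commanded pose from where the row before left it, along the tool's axes as they then stand; what a row does not reach is not made up. A row lasts 1/12 s, in which the tool goes at most 41.7 mm and 7.16 degrees, less where a joint would pass 70% of its speed; a pose out of reach is approached as far as the arm can. A call with a gripper value outside its range is refused whole. The fingers move at their own pace and stop on an object; FORCE is the grip in N (left out, the last holds). Time passes only in rows, so rows that do not move let the fingers close. It gives the time, the measured TCP pose, the force, the opening and the grip force at its end, in the units of the state.
- robot.sense(): the state, without advancing time (a new reading comes with each control period).
- robot.snapshot(name): name is "scene" or "top"; returns (picture, depth): 384x512x3 uint8, blue, green, red; 384x512 float32, m along the optical axis (not along the pixel's ray), 0 where there is no reading.
- robot.camera_params(name): a dict with "mtx" (3x3 intrinsics, pixels), "distortion" ([k1, k2, p1, p2, k3] as OpenCV has them; the pictures are not rectified), "extrinsics" (4x4, takes a point from world to camera coordinates). Camera axes: x right, y up, looking along -z (the intrinsics and any distortion apply to the point x, -y, -z); pixel columns grow to the right and rows downward; lengths in m; the calibration is good to about 2 mm. A picture is of the moment at which its call begins. camera_params takes no time and is no camera call.
- robot.sign_off(): hands the job in; it is judged then, once.
The state is a dict: "clock": time; "qpos": joint angles; "qvel": joint speeds; "effort": joint torques, N m; "tool_pos": TCP position; "ee_rot": TCP orientation; "ft_force": force on the tool from outside, world axes, zero at the start; "torque": the same for the moment, N m; "finger_gap": opening from 0.0 (shut) to 1.0 (fully open); "grip_force": force on a finger pad.
Only numpy, scipy, OpenCV 4.12 (cv2) and the standard library are available. Lean on these libraries where they do the work, as an engineer would, in place of code of your own. Each camera call takes 0.05 s, during which the arm holds its last target. There are 200 camera calls.

## Working session

There is one attempt and no reset: what is moved stays moved. The work goes in short steps, Python scripts to look and compute and a shell command to move; the robot and the scene stay as the last step left them, time stands still between calls to the robot, and variables do not carry over. Pictures are saved under pics/ and viewed, at most 10 in all, crops included, and the job is handed in when it is done.

```bash
ls; mkdir -p pics; cat > h.py <<'E'
import numpy as np, cv2
from station import robot
def cam(n):
    p=robot.camera_params(n); return np.array(p["mtx"]),np.array(p["distortion"]),np.array(p["extrinsics"])
def ray(n,uv):
    K,D,E=cam(n); q=cv2.undistortPoints(np.array(uv,float).reshape(-1,1,2),K,D).reshape(-1,2)
    d=np.c_[q[:,0],-q[:,1],-np.ones(len(q))]; R=E[:3,:3]; return -R.T@E[:3,3], d@R
def onz(n,uv,z):
    o,d=ray(n,uv); return o+d*((z-o[2])/d[:,2])[:,None]
def cloud(n,depth):
    K,D,E=cam(n); h,w=depth.shape; v,u=np.mgrid[:h,:w]
    o,d=ray(n,np.c_[u.ravel(),v.ravel()]); return (o+d*depth.ravel()[:,None]).reshape(h,w,3)
def proj(n,P):
    K,D,E=cam(n); c=np.atleast_2d(P)@E[:3,:3].T+E[:3,3]; c=c*[1,-1,-1]
    return cv2.projectPoints(c,np.zeros(3),np.zeros(3),K,D)[0].reshape(-1,2)
def snap(n,f):
    a,b=robot.snapshot(n); cv2.imwrite(f"pics/{f}.png",a); np.save(f"pics/{f}.npy",b); return a,b
E
python3 - <<'E'
from h import *
for n in("scene","top"):
    a,b=snap(n,n+"0"); K,D,E=cam(n); print(n,K[0,0],-E[:3,:3].T@E[:3,3],-E[2,:3])
a=[cv2.imread(f"pics/{n}0.png") for n in("scene","top")]
for n,i in zip(("scene","top"),a): cv2.imwrite(f"pics/{n}0b.png",cv2.resize(i,(800,600)))
E
```

```text
pics
scene 418.3840033209838 [0.8839454  0.89870307 1.13221145] [-0.24103241 -0.6447873  -0.72536386]
top 496.1072709830679 [2.31069627e-01 1.42318901e-03 1.71793527e+00] [ 0.19948941 -0.00150634 -0.97989882]
```

View pics/scene0b.png

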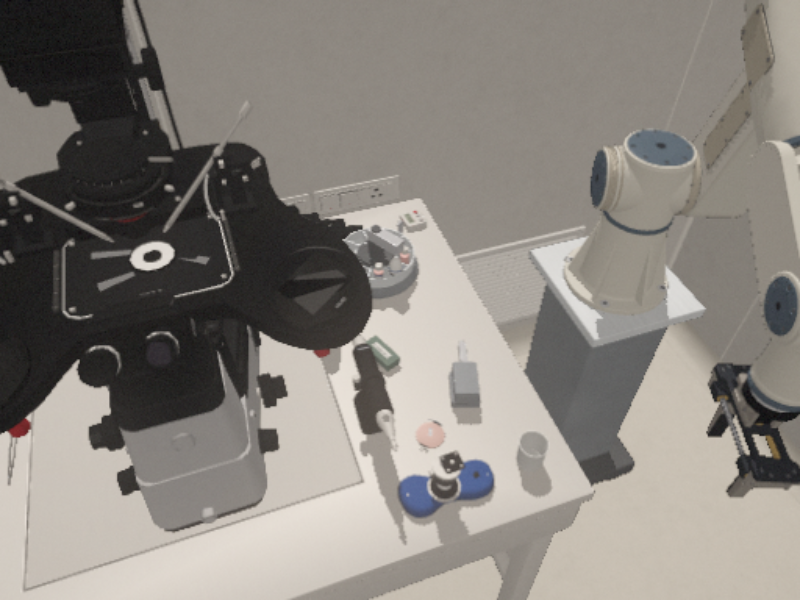

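View pics/top0b.png

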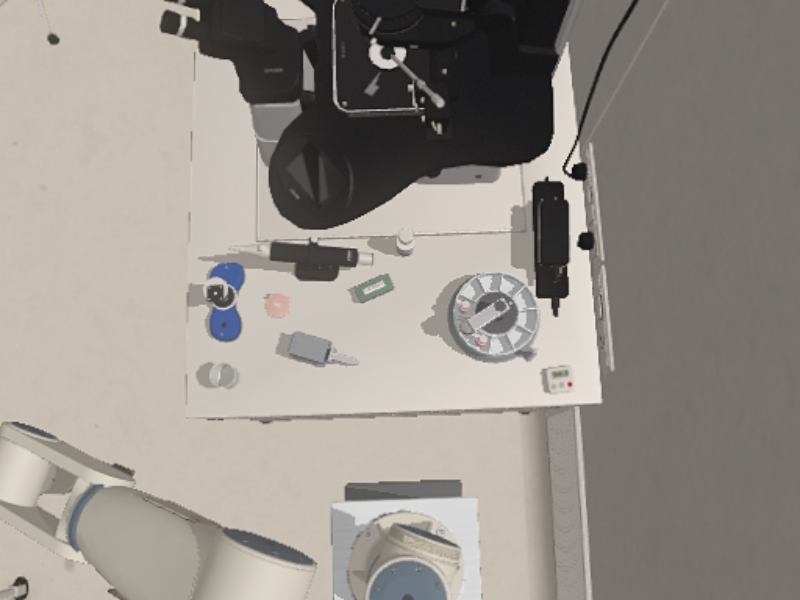

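The scene view shows the carousel at about (380,260), the rest at (465,380) and the shank at (462,350). In the top view the carousel is at (495,315), the rest at (310,348) with the shank pointing right to (357,361), and the timer, slide box, dish, beaker and oil bottle stand around them. I'll zoom in next.

```bash
python3 - <<'E'
from h import *
a=cv2.imread("pics/top0.png"); s=cv2.imread("pics/scene0.png")
c1=cv2.resize(a[165:240,275:375],(800,600),interpolation=cv2.INTER_CUBIC)
cv2.imwrite("pics/c1.png",c1)
b=np.load("pics/top0.npy"); P=cloud("top",b)
for nm,lo,hi,(u0,u1,v0,v1) in(("rest",.045,.06,(175,215,205,240)),("shank",.028,.045,(205,235,215,240)),("sleeve",.105,.135,(280,355,165,235)),("timer",.01,.03,(340,375,225,260)),("box",.012,.03,(220,260,170,195)),("table",-.01,.01,(180,350,170,260)),("base",.015,.027,(280,355,165,235)),("rim",.045,.065,(280,355,165,235))):
    q=P[v0:v1,u0:u1].reshape(-1,3); q=q[(q[:,2]>lo)&(q[:,2]<hi)]
    r=cv2.minAreaRect(q[:,:2].astype(np.float32)*1000); print(nm,len(q),q.mean(0).round(4),np.round(r[0],1),np.round(r[1],1),round(r[2],1))
E
```

```text
rest 329 [0.4832 0.195  0.0522] [481.1 188.1] [97.6 50.3] 71.5
shank 120 [0.4601 0.1307 0.0371] [455.9 138.2] [96.4 44.1] 58.7
sleeve 258 [ 0.5258 -0.1915  0.1264] [ 527.6 -192.4] [30.2 93.4] 31.2
timer 249 [ 0.3929 -0.3555  0.0154] [ 405.8 -352. ] [119.   72.2] 21.2
box 253 [0.616  0.0485 0.0214] [616.   48.4] [41.3 83.7] 20.9
table 11177 [ 4.946e-01 -6.000e-03 -3.000e-04] [510.6 -36.5] [605.5 320.1] 87.8
base 440 [ 0.5288 -0.2217  0.022 ] [ 545.8 -236.4] [203.2 240.8] 12.6
rim 851 [ 0.5456 -0.2248  0.0547] [ 552.9 -237.6] [226.2 207.5] 89.6
```

View pics/c1.png

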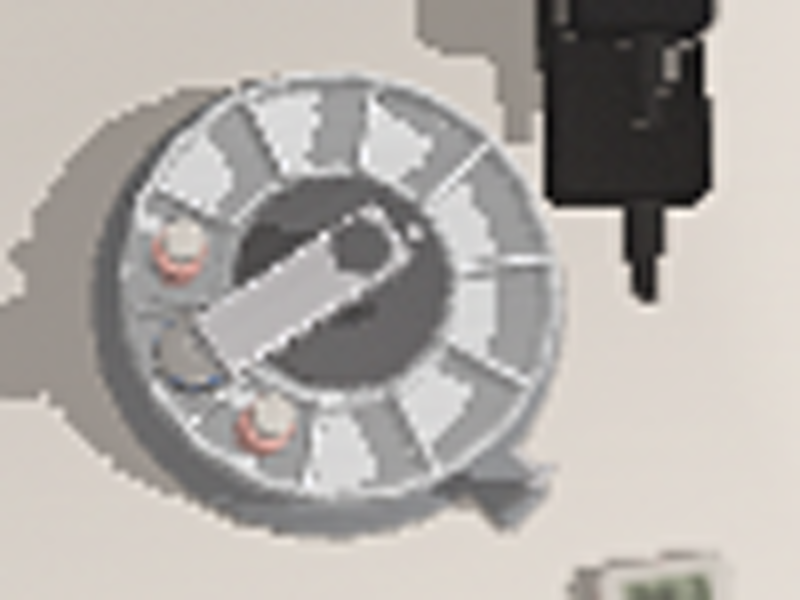

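The objective (grey top with a blue ring) is three pockets short of the pointer, between two red-capped bottles, so it needs three strokes. The sleeve mouth is toward crop (215,345) and the pointer blade is at (500,490). Next I'll refine the poses.

```bash
python3 - <<'E'
from h import *
b=np.load("pics/top0.npy"); a=cv2.imread("pics/top0.png"); P=cloud("top",b)
def sel(P,lo,hi,box):
    u0,u1,v0,v1=box; q=P[v0:v1,u0:u1].reshape(-1,3); return q[(q[:,2]>lo)&(q[:,2]<hi)]
def pca(q):
    m=q[:,:2].mean(0); u,s,vt=np.linalg.svd(q[:,:2]-m); d=vt[0]; t=(q[:,:2]-m)@d; w=(q[:,:2]-m)@vt[1]
    return m.round(4),np.degrees(np.arctan2(d[1],d[0])).round(1),t.min().round(4),t.max().round(4),w.min().round(4),w.max().round(4)
print("rest",pca(sel(P,.0505,.0535,(175,215,205,240))))
for z in((.0365,.0395),(.034,.042)): 
    q=sel(P,*z,(205,235,215,240)); q=q[(q[:,1]<.158)];print("shank",len(q),pca(q))
print("sleeve",pca(sel(P,.1255,.1285,(280,355,165,235))))
# rim circle
q=sel(P,.053,.057,(280,355,165,235)); 
from scipy.optimize import least_squares
f=lambda p:np.hypot(q[:,0]-p[0],q[:,1]-p[1])-p[2]
r=least_squares(f,[.54,-.217,.09],loss="soft_l1",f_scale=.002); print("rim",r.x.round(4),len(q))
S=np.load("pics/scene0.npy"); Q=cloud("scene",S)
q=sel(Q,.0365,.0395,(270,320,205,250)); print("scene shank",len(q),pca(q) if len(q)>3 else "")
q=sel(Q,.0505,.0535,(270,320,205,260)); print("scene rest",len(q),pca(q))
q=sel(Q,.1255,.1285,(200,290,130,200)); print("scene sleeve",len(q),pca(q) if len(q)>3 else "")
for n in("scene","top"):print(n,proj(n,[[.455,.12,.038],[.503,-.152,.112]]).round(1))
s=robot.sense(); print(s["ee_rot"],s["ft_force"],s["finger_gap"],s["clock"])
i=cv2.imread("pics/scene0.png"); cv2.imwrite("pics/c2.png",cv2.resize(i[130:265,200:380],(800,600),interpolation=cv2.INTER_CUBIC))
E
```

```text
rest (array([0.4835, 0.1965]), np.float64(-110.1), np.float64(-0.0371), np.float64(0.0402), np.float64(-0.0241), np.float64(0.0253))
shank 27 (array([0.4597, 0.1274]), np.float64(67.1), np.float64(-0.0307), np.float64(0.032), np.float64(-0.017), np.float64(0.0122))
shank 68 (array([0.4592, 0.1263]), np.float64(71.1), np.float64(-0.0408), np.float64(0.0328), np.float64(-0.0155), np.float64(0.0136))
sleeve (array([ 0.526, -0.188]), np.float64(121.1), np.float64(-0.0477), np.float64(0.041), np.float64(-0.0122), np.float64(0.0154))
rim [ 0.5398 -0.198   0.0615] 262
scene shank 37 (array([0.462 , 0.1252]), np.float64(64.8), np.float64(-0.0338), np.float64(0.0645), np.float64(-0.018), np.float64(0.0127))
scene rest 150 (array([0.4867, 0.1974]), np.float64(71.4), np.float64(-0.0392), np.float64(0.0424), np.float64(-0.0244), np.float64(0.0254))
scene sleeve 59 (array([ 0.5308, -0.1891]), np.float64(121.0), np.float64(-0.0471), np.float64(0.0444), np.float64(-0.016), np.float64(0.0152))
scene [[296.7 223.9]
 [256.5 158.4]]
top [[219.4 229.7]
 [300.1 209.1]]
[-1.79929698e+02 -9.45969252e-04  1.58351829e+02] [-0.43055909  1.09490021 -0.70022097] 0.9995264186693472 0.1
```

View pics/c2.png

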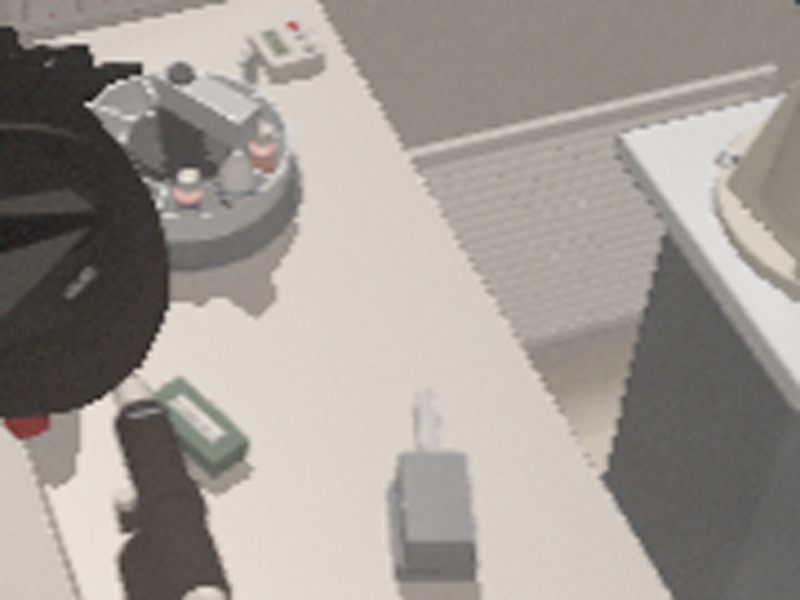

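```bash
python3 -m pendant '[[[-2.93,-2.63,0,0,0,0,1],[-2.93,-2.63,0,0,0,0,1],[-2.93,-2.63,0,0,0,0,1],[-2.93,-2.63,0,0,0,0,1],[-2.93,-2.63,0,0,0,0,1]]]' 
python3 -m pendant '[[[-2.93,-2.63,0,0,0,0,1],[-2.93,-2.63,0,0,0,0,1],[-2.93,-2.63,0,0,0,0,1],[-2.93,-2.63,0,0,0,0,1],[-2.93,-2.63,0,0,0,0,1]]]' 
python3 -m pendant '[[[-2.93,-2.63,0,0,0,0,1],[-2.93,-2.63,0,0,0,0,1],[-2.93,-2.63,0,0,0,0,1],[0,0,0,0,0,0.118,1],[0,0,0,0,0,0.118,1]]]' 
python3 -m pendant '[[[0,0,2,0,0,0.118,1],[0,0,2,0,0,0.118,1],[0,0,2,0,0,0.118,1],[0,0,2,0,0,0.118,1],[0,0,2,0,0,0.118,1]]]' 
python3 -m pendant '[[[0,0,0,0,0,0.118,1],[0,0,0,0,0,0.118,1],[0,0,0,0,0,0.118,1],[0,0,0,0,0,0.118,1],[0,0,0,0,0,0.118,1]]]'
python3 -m pendant '[[[0,0,0,0,0,0.118,1]]]'
cat > goto.py <<'E'
import sys; from h import *
from scipy.spatial.transform import Rotation as Ro
x,y,z,yaw=map(float,sys.argv[1:5]); s=robot.sense(); R=Ro.from_euler("xyz",s["ee_rot"],degrees=True)
T=Ro.from_euler("xyz",[180,float(sys.argv[5]) if len(sys.argv)>5 else 0,yaw],degrees=True)
print("pos",np.round(s["tool_pos"],4),"rot",np.round(s["ee_rot"],2),"t",round(s["clock"],2),"F",np.round(s["ft_force"],1),"grip",round(float(s["grip_force"]),1),"gap mm",round(92*s["finger_gap"],1),"j6",round(s["qpos"][5],1))
print("shift in tool axes cm",(R.inv().apply(np.array([x,y,z])-s["tool_pos"])*100).round(2),"rotvec",(R.inv()*T).as_rotvec().round(3))
E
python3 goto.py .4595 .1235 .110 70.5
```

```text
clock: 0.52
tool_pos: [0.3184, 0.4029, 0.3023]
ee_rot: [-180.0, -0.0, 158.4]
ft_force: [0.4, -1.4, -0.2]
finger_gap: 0.996
grip_force: 0.0
clock: 0.93
tool_pos: [0.4061, 0.2265, 0.3027]
ee_rot: [-180.0, 0.0, 158.4]
ft_force: [0.7, -0.4, -0.1]
finger_gap: 1.001
grip_force: 0.0
clock: 1.35
tool_pos: [0.4591, 0.1204, 0.3024]
ee_rot: [-180.0, -0.0, 144.3]
ft_force: [-0.2, 0.3, 0.3]
finger_gap: 0.999
grip_force: 0.0
clock: 1.77
tool_pos: [0.4582, 0.1225, 0.2017]
ee_rot: [-180.0, -0.0, 110.7]
ft_force: [1.0, 0.8, -0.0]
finger_gap: 1.002
grip_force: 0.0
clock: 2.18
tool_pos: [0.4583, 0.1226, 0.2024]
ee_rot: [-180.0, 0.0, 76.9]
ft_force: [-0.0, -0.2, 0.5]
finger_gap: 1.003
grip_force: 0.0
clock: 2.27
tool_pos: [0.4583, 0.1226, 0.2024]
ee_rot: [-180.0, 0.0, 70.1]
ft_force: [0.2, 0.1, 1.1]
finger_gap: 1.003
grip_force: 0.0
pos [0.4583 0.1226 0.2024] rot [-1.7997e+02  2.0000e-02  7.0130e+01] t 2.27 F [0.2 0.1 1.1] grip 0.0 gap mm 92.3 j6 34.7
shift in tool axes cm [0.13 0.09 9.24] rotvec [-0.001  0.    -0.007]
```

```bash
python3 -m pendant '[[[0.1,0.1,2.6,0,0,-0.007,1],[0,0,2.6,0,0,0,1],[0,0,2.4,0,0,0,1],[0,0,1.6,0,0,0,1],[0,0,0,0,0,0,1]]]'
python3 -m pendant '[[[0,0,0,0,0,0,-1],[0,0,0,0,0,0,-1],[0,0,0,0,0,0,-1],[0,0,0,0,0,0,-1],[0,0,0,0,0,0,-1]]]' 30
python3 -m pendant '[[[0,0,0,0,0,0,-1],[0,0,0,0,0,0,-1],[0,0,0,0,0,0,-1],[0,0,0,0,0,0,-1],[0,0,0,0,0,0,-1]]]'
python3 goto.py .4595 .1235 .110 70.5
```

```text
clock: 2.68
tool_pos: [0.4578, 0.1227, 0.1079]
ee_rot: [-179.7, 0.2, 70.9]
ft_force: [-1.3, -0.2, 1.1]
finger_gap: 0.997
grip_force: 0.0
clock: 3.1
tool_pos: [0.4603, 0.1234, 0.1116]
ee_rot: [179.9, -0.1, 70.9]
ft_force: [0.9, 0.3, 0.2]
finger_gap: 0.658
grip_force: 0.0
clock: 3.52
tool_pos: [0.4598, 0.1232, 0.1107]
ee_rot: [180.0, 0.0, 70.9]
ft_force: [1.4, 0.3, 0.2]
finger_gap: 0.296
grip_force: 0.0
pos [0.4598 0.1232 0.1107] rot [180.     0.    70.87] t 3.52 F [1.4 0.3 0.2] grip 0.0 gap mm 27.2 j6 34.0
shift in tool axes cm [ 0.02 -0.03  0.07] rotvec [0.    0.    0.006]
```

```bash
python3 -m pendant '[[[0,0,0,0,0,0.006,-1],[0,0,0,0,0,0,-1],[0,0,0,0,0,0,-1],[0,0,0,0,0,0,-1],[0,0,0,0,0,0,-1]]]'
python3 goto.py .4595 .1235 .110 70.5
```

```text
clock: 3.93
tool_pos: [0.4597, 0.1232, 0.1106]
ee_rot: [-180.0, 0.0, 70.5]
ft_force: [-0.2, -0.1, -0.3]
finger_gap: 0.17
grip_force: 29.8
pos [0.4597 0.1232 0.1106] rot [-1.7999e+02  1.0000e-02  7.0520e+01] t 3.93 F [-0.2 -0.1 -0.3] grip 29.8 gap mm 15.7 j6 34.3
shift in tool axes cm [ 0.02 -0.02  0.06] rotvec [-0.  0.  0.]
```

```bash
python3 -m pendant '[[[0,0,-0.15,0,0,0,-1],[-0.5,0,0,0,0,0,-1],[-1,0,0,0,0,0,-1],[-1,0,0,0,0,0,-1],[-1,0,0,0,0,0,-1]]]' 40
python3 -m pendant '[[[-1.5,0,0,0,0,0,-1],[-1.5,0,0,0,0,0,-1],[-1.5,0,0,0,0,0,-1],[-1.5,0,0,0,0,0,-1],[-1.5,0,0,0,0,0,-1]]]'
python3 -m pendant '[[[-1.5,0,0,0,0,0,-1],[-1.5,0,0,0,0,0,-1],[0,0,0,0,0,0,-1],[0,0,0,0,0,0,-1]]]'
python3 goto.py .413 -.009 .110 70.5
python3 - <<'E'
from h import *
a,b=snap("top","t1"); s,c=snap("scene","s1")
i=cv2.resize(a[190:250,170:250],(400,300),interpolation=cv2.INTER_CUBIC); j=cv2.resize(s[160:250,240:360],(400,300),interpolation=cv2.INTER_CUBIC)
cv2.imwrite("pics/v1.png",np.hstack([i,j]))
E
```

```text
clock: 4.35
tool_pos: [0.4473, 0.0891, 0.1121]
ee_rot: [-180.0, 0.0, 70.5]
ft_force: [0.2, -0.6, -1.6]
finger_gap: 0.166
grip_force: 39.8
clock: 4.77
tool_pos: [0.4221, 0.0181, 0.1122]
ee_rot: [-180.0, 0.0, 70.5]
ft_force: [-0.1, -0.2, -0.5]
finger_gap: 0.168
grip_force: 39.8
clock: 5.1
tool_pos: [0.4125, -0.0097, 0.1122]
ee_rot: [-180.0, 0.0, 70.4]
ft_force: [-0.2, -0.0, -2.0]
finger_gap: 0.175
grip_force: 39.8
pos [ 0.4125 -0.0097  0.1122] rot [-179.99    0.     70.38] t 5.1 F [-0.2 -0.  -2. ] grip 39.8 gap mm 16.1 j6 18.1
shift in tool axes cm [0.08 0.03 0.22] rotvec [-0.     0.    -0.002]
```

View pics/v1.png

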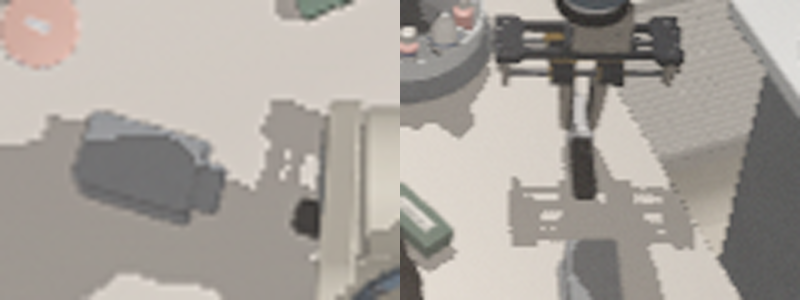

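The handle is out of the rest (black grip at about (582,165) in the right panel) and hangs level in the fingers. I'll lay it down here.

```bash
python3 -m pendant '[[[0,0,0.7,0,0,0,-1],[0,0,0.7,0,0,0,-1],[0,0,0.4,0,0,0,-1],[0,0,0.15,0,0,0,-1],[0,0,0,0,0,0,-1]]]'
python3 -m pendant '[[[0,0,0.1,0,0,0,-1],[0,0,0.05,0,0,0,-1],[0,0,0,0,0,0,-1]]]'
python3 goto.py .413 -.009 .110 70.5
```

```text
clock: 5.62
tool_pos: [0.4127, -0.0085, 0.0919]
ee_rot: [-179.9, 0.0, 70.5]
ft_force: [0.0, 0.2, -1.3]
finger_gap: 0.168
grip_force: 39.8
clock: 5.87
tool_pos: [0.4131, -0.0087, 0.0912]
ee_rot: [180.0, -0.0, 70.5]
ft_force: [-0.3, 0.4, -1.1]
finger_gap: 0.17
grip_force: 39.8
pos [ 0.4131 -0.0087  0.0912] rot [179.99  -0.    70.52] t 5.87 F [-0.3  0.4 -1.1] grip 39.8 gap mm 15.6 j6 18.1
shift in tool axes cm [-0.03 -0.   -1.88] rotvec [ 0. -0.  0.]
```

```bash
python3 -m pendant '[[[0,0,0.05,0,0,0,0.3],[0,0,0,0,0,0,0.3],[0,0,0,0,0,0,0.3],[0,0,0,0,0,0,0.3],[0,0,0,0,0,0,0.3]]]'
python3 -m pendant '[[[0,0,0,0,0,0,0.3],[0,0,0,0,0,0,0.3]]]'
python3 goto.py .4383 .0625 .0905 70.5
python3 - <<'E'
from h import *
s,c=snap("scene","s2"); print(proj("scene",[[.438,.0625,.018],[.413,-.0087,.018]]))
m=cv2.inRange(s,(0,0,0),(70,70,70)); m[:215-20]=0; m[245:]=0; m[:,:270]=0;m[:,330:]=0
n,l,st,ce=cv2.connectedComponentsWithStats(m)
for k in range(1,n):
    if st[k,4]>20:
        v,u=np.where(l==k); q=onz("scene",np.c_[u,v],.016); print(st[k],ce[k]); r=cv2.minAreaRect((q[:,:2]*1000).astype(np.float32)); print(r)
cv2.imwrite("pics/v2.png",cv2.resize(s[180:250,250:343],(797,600),interpolation=cv2.INTER_CUBIC))
E
```

```text
clock: 6.28
tool_pos: [0.4132, -0.0088, 0.0908]
ee_rot: [180.0, -0.0, 70.5]
ft_force: [-0.6, -0.6, -0.6]
finger_gap: 0.507
grip_force: 0.0
clock: 6.45
tool_pos: [0.4131, -0.0088, 0.0907]
ee_rot: [180.0, -0.0, 70.5]
ft_force: [-0.7, -0.1, -1.1]
finger_gap: 0.639
grip_force: 0.0
pos [ 0.4131 -0.0088  0.0907] rot [179.99  -0.    70.52] t 6.45 F [-0.7 -0.1 -1.1] grip 0.0 gap mm 58.8 j6 18.1
shift in tool axes cm [7.56 0.   0.02] rotvec [ 0. -0.  0.]
[[294.24136109 213.99887678]
 [292.95629601 197.91400879]]
[291 206   7  18  71] [294.32394366 215.23943662]
((437.9765930175781, 62.39845657348633), (76.98741912841797, 19.142457962036133), 71.06724548339844)
```

View pics/v2.png

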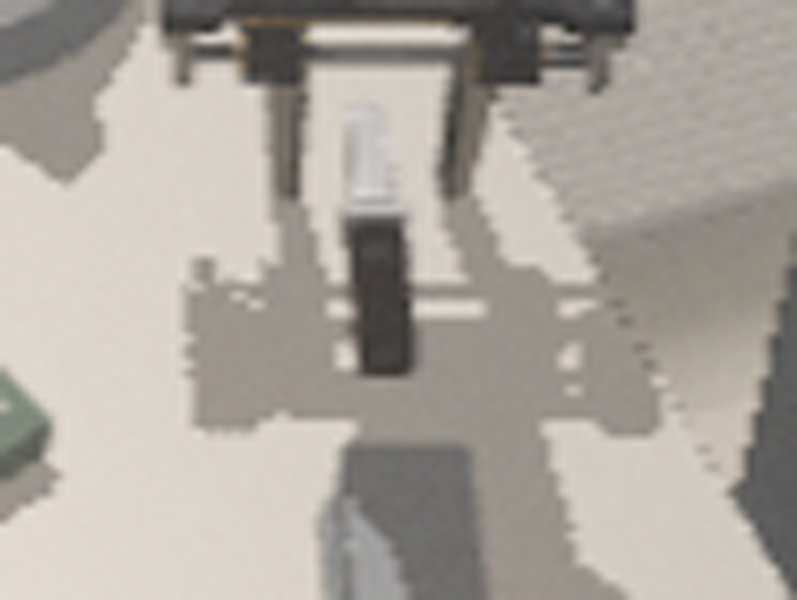

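The handle lies flat and free between the open fingers (grip at about (383,295) in the crop), and its measured centre is within 0.5 mm of the prediction. Now I'll grip it by the black part and lift.

```bash
python3 -m pendant '[[[1.5,0,0,0,0,0,0.3],[2,0,0,0,0,0,0.3],[2,0,0,0,0,0,0.3],[1.56,0,0,0,0,0,0.3],[0.5,0,0,0,0,0,0.3]]]'
python3 -m pendant '[[[-0.3,0,0,0,0,0,-1],[-0.2,0,0,0,0,0,-1],[0,0,0,0,0,0,-1],[0,0,0,0,0,0,-1],[0,0,0,0,0,0,-1]]]' 50
python3 -m pendant '[[[0,0,0,0,0,0,-1],[0,0,0,0,0,0,-1],[0,0,0,0,0,0,-1],[0,0,0,0,0,0,-1]]]'
python3 goto.py .4383 .0625 .0905 70.5
```

```text
clock: 6.92
tool_pos: [0.4392, 0.064, 0.0908]
ee_rot: [179.9, -0.0, 70.6]
ft_force: [0.3, -0.2, -0.6]
finger_gap: 0.652
grip_force: 0.0
clock: 7.33
tool_pos: [0.4363, 0.0571, 0.0907]
ee_rot: [-180.0, 0.0, 70.5]
ft_force: [0.4, -0.3, 0.7]
finger_gap: 0.306
grip_force: 0.0
clock: 7.67
tool_pos: [0.4365, 0.0577, 0.0907]
ee_rot: [-180.0, 0.0, 70.5]
ft_force: [0.4, -0.6, 1.3]
finger_gap: 0.257
grip_force: 50.0
pos [0.4365 0.0577 0.0907] rot [-1.7999e+02  1.0000e-02  7.0520e+01] t 7.67 F [ 0.4 -0.6  1.3] grip 50.0 gap mm 23.7 j6 26.8
shift in tool axes cm [0.51 0.01 0.02] rotvec [-0.  0.  0.]
```

```bash
python3 -m pendant '[[[0,0,-1.3,0,0,0,-1],[0,0,-2,0,0,0,-1],[0,0,-2.5,0,0,0,-1],[0,0,-2.5,0,0,0,-1],[0,0,-2,0,0,0,-1]]]'
python3 -m pendant '[[[0,0,0,0,0,-0.11,-1],[0,0,0,0,0,-0.11,-1],[0,0,0,0,0,-0.11,-1],[0,0,0,0,0,-0.11,-1],[0,0,0,0,0,-0.11,-1]]]'
python3 -m pendant '[[[0,0,0,0,0,-0.11,-1],[0,0,0,0,0,-0.11,-1],[0,0,0,0,0,-0.11,-1],[0,0,0,0,0,0,-1]]]'
python3 goto.py .4346 -.0317 .1937 121
```

```text
clock: 8.08
tool_pos: [0.4366, 0.0579, 0.1951]
ee_rot: [180.0, -0.0, 70.5]
ft_force: [0.1, 0.5, -2.0]
finger_gap: 0.259
grip_force: 50.0
clock: 8.5
tool_pos: [0.4364, 0.0579, 0.1936]
ee_rot: [-180.0, -0.0, 102.3]
ft_force: [0.4, 0.2, -1.3]
finger_gap: 0.256
grip_force: 50.0
clock: 8.83
tool_pos: [0.4364, 0.0579, 0.1935]
ee_rot: [-180.0, -0.0, 121.2]
ft_force: [-1.0, -0.4, -0.9]
finger_gap: 0.256
grip_force: 50.0
pos [0.4364 0.0579 0.1935] rot [-1.7998e+02 -1.0000e-02  1.2123e+02] t 8.83 F [-1.  -0.4 -0.9] grip 50.0 gap mm 23.5 j6 -23.9
shift in tool axes cm [-7.57 -4.8  -0.02] rotvec [-0.    -0.     0.004]
```

```bash
python3 -m pendant '[[[-1.5,-1,0,0,0,0,-1],[-2,-1.3,0,0,0,0,-1],[-2,-1.3,0,0,0,0.004,-1],[-2.07,-1.2,0,0,0,0,-1],[0,0,0,0,0,0,-1]]]'
python3 goto.py .4346 -.0317 .1937 121
python3 - <<'E'
from h import *
d=np.array([-.515,.857,0]); m=np.array([.5067,-.1517,.112])
ims=[]
for n in("scene","top"):
    a,b=snap(n,n+"3"); p=proj(n,[m,m+[0,0,.015],m-.089*d+[0,0,.015],m+.04*d,m+.1*d+[0,0,.009]]); print(n,p.round(1).tolist())
    c=p[0].astype(int); q=a[c[1]-28:c[1]+32,c[0]-40:c[0]+40]; ims.append(cv2.resize(q,(400,300),interpolation=cv2.INTER_CUBIC)); print(c)
    P=cloud(n,b); w=P[c[1]-40:c[1]+40,c[0]-60:c[0]+60].reshape(-1,3); r=w-m; al=r@d; la=r@np.array([-.857,-.515,0])
    for nm,k in (("sleeve",(abs(w[:,2]-.127)<.0025)&(al<.005)&(al>-.1)&(abs(la)<.03)),("handle",(abs(w[:,2]-.119)<.006)&(al>.03)&(al<.105)&(abs(la)<.02))):
        if k.sum()>4: print(nm,k.sum(),"al",al[k].min().round(4),al[k].max().round(4),"la",la[k].mean().round(4),la[k].min().round(4),la[k].max().round(4),"slope",np.polyfit(al[k],la[k],1)[0].round(3),"z",np.polyfit(al[k],w[k,2],1).round(3),np.median(w[k,2]).round(4))
cv2.imwrite("pics/v3.png",np.hstack(ims))
E
```

```text
clock: 9.25
tool_pos: [0.4342, -0.0343, 0.1936]
ee_rot: [-180.0, 0.0, 120.4]
ft_force: [0.5, 0.3, -1.0]
finger_gap: 0.254
grip_force: 50.0
pos [ 0.4342 -0.0343  0.1936] rot [-1.7998e+02  4.0000e-02  1.2040e+02] t 9.25 F [ 0.5  0.3 -1. ] grip 50.0 gap mm 23.4 j6 -35.0
shift in tool axes cm [ 0.2   0.17 -0.01] rotvec [-0.     0.001 -0.01 ]
scene [[255.6, 158.7], [255.6, 155.6], [237.0, 145.0], [264.2, 163.6], [277.7, 169.4]]
[255 158]
sleeve 92 al -0.0926 0.0004 la -0.0032 -0.0175 0.0153 slope 0.056 z [0.007 0.127] 0.1271
top [[300.0, 208.0], [300.4, 207.2], [322.8, 192.5], [289.9, 214.6], [274.8, 224.1]]
[299 207]
sleeve 111 al -0.0906 -0.0004 la 0.0039 -0.0111 0.0183 slope -0.028 z [-0.008  0.127] 0.1272
```

View pics/v3.png

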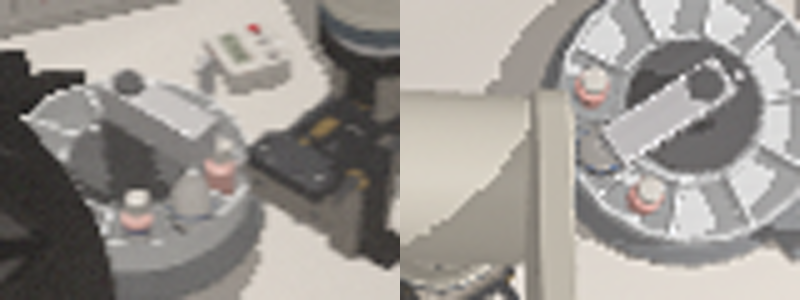

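The gripper hides the handle in both views. The sleeve is clear at about (660,110) in the right panel and (170,110) in the left. I'll refine the sleeve line from the bright top face.

```bash
python3 - <<'E'
from h import *
d=np.array([-.515,.857]); m=np.array([.5067,-.1517]); nn=np.array([-.857,-.515])
for n,f in(("scene","scene0"),("scene","scene3"),("top","top0"),("top","top3")):
    a=cv2.imread(f"pics/{f}.png"); c=proj(n,[[*(m-.04*d),.127]])[0]
    k=8; x0,y0=int(c[0])-24,int(c[1])-22; crop=cv2.resize(a[y0:y0+44,x0:x0+48],None,fx=k,fy=k,interpolation=cv2.INTER_CUBIC)
    g=cv2.GaussianBlur(crop,(0,0),4).astype(int); cc=((c-[x0,y0])+.5)*k-.5
    ref=g[int(cc[1])-8:int(cc[1])+8,int(cc[0])-8:int(cc[0])+8].reshape(-1,3).mean(0)
    M=(np.abs(g-ref).max(2)<18).astype(np.uint8); M=cv2.morphologyEx(M,cv2.MORPH_OPEN,np.ones((17,17)))
    N,l,st,_=cv2.connectedComponentsWithStats(M); i=l[int(cc[1]),int(cc[0])]; v,u=np.where(l==i)
    uv=np.c_[(u+.5)/k-.5+x0,(v+.5)/k-.5+y0]; q=onz(n,uv,.127)[:,:2]-m; al=q@d; la=q@nn
    b=[(la[(al>t-.006)&(al<t+.006)].min()*1e3,la[(al>t-.006)&(al<t+.006)].max()*1e3) for t in(-.05,-.035,-.02)]
    s=[la[(al>t-.004)&(al<t+.004)].mean()*1e3 for t in(-.055,-.045,-.035,-.025,-.015)]
    print(f,ref.round(),"al",al.min().round(4),al.max().round(4),"mid",np.round(s,1),"w",np.round(b,1).tolist())
    cv2.imwrite(f"pics/m_{f}.png",np.hstack([crop,cv2.merge([M*255]*3)]))
E
```

```text
scene0 [193. 195. 200.] al -0.065 -0.0011 mid [4.2 1.4 1.3 1.5 1.3] w [[-12.1, 18.8], [-12.0, 15.0], [-12.6, 15.9]]
scene3 [193. 196. 200.] al -0.065 -0.0012 mid [4.2 1.4 1.3 1.4 1.2] w [[-12.0, 18.8], [-12.0, 14.8], [-12.6, 15.6]]
top0 [179. 179. 182.] al -0.0638 -0.0006 mid [2.6 2.4 2.3 1.9 0.8] w [[-10.6, 15.8], [-9.7, 15.0], [-12.5, 13.7]]
top3 [184. 184. 187.] al -0.0638 -0.0004 mid [3.  2.4 2.3 1.9 0.7] w [[-10.2, 15.2], [-9.5, 15.0], [-12.4, 13.5]]
```

```bash
python3 goto.py .4373 -.0359 .1937 120.5; python3 -m pendant '[[[0,0,0,0,0,0,-1],[0,0,0,0,0,0,-1]]]' | head -3;  python3 goto.py .4373 -.0359 .1937 120.5
```

```text
pos [ 0.4341 -0.0323  0.1936] rot [-1.8000e+02 -2.0000e-02  1.2042e+02] t 9.35 F [ 0.7  0.3 -1.9] grip 50.0 gap mm 23.3 j6 -34.9
shift in tool axes cm [-0.47  0.09 -0.01] rotvec [-0.    -0.    -0.001]
clock: 9.52
tool_pos: [0.4342, -0.0311, 0.1936]
ee_rot: [-180.0, -0.0, 120.7]
pos [ 0.4342 -0.0311  0.1936] rot [-1.8000e+02 -2.0000e-02  1.2067e+02] t 9.52 F [-0.1 -0.  -1.6] grip 50.0 gap mm 23.5 j6 -35.0
shift in tool axes cm [-0.57  0.03 -0.01] rotvec [-0.    -0.     0.003]
```

```bash
python3 -m pendant '[[[-1.2,0.03,0,0,0,0.003,-1],[-1.2,0,0,0,0,0,-1],[-1.1,0,0,0,0,0,-1],[0,0,0,0,0,0,-1],[0,0,0,0,0,0,-1]]]'
python3 -m pendant '[[[-0.5,0,0,0,0,0,-1],[-0.5,0,0,0,0,0,-1],[-0.5,0,0,0,0,0,-1],[0,0,0,0,0,0,-1]]]'
python3 goto.py .4854 -.1176 .1937 120.5
```

```text
clock: 9.93
tool_pos: [0.4528, -0.0624, 0.1936]
ee_rot: [180.0, -0.0, 120.5]
ft_force: [-0.5, 0.2, -2.5]
finger_gap: 0.254
grip_force: 50.0
clock: 10.27
tool_pos: [0.4606, -0.0753, 0.1938]
ee_rot: [180.0, 0.0, 120.5]
ft_force: [1.3, 0.3, -1.7]
finger_gap: 0.256
grip_force: 50.0
pos [ 0.4606 -0.0753  0.1938] rot [1.7997e+02 3.0000e-02 1.2053e+02] t 10.27 F [ 1.3  0.3 -1.7] grip 50.0 gap mm 23.5 j6 -40.0
shift in tool axes cm [-4.9  -0.01  0.01] rotvec [0.    0.001 0.   ]
```

```bash
python3 -m pendant '[[[-0.5,0,0,0,0,0,-1],[-0.5,0,0,0,0,0,-1],[-0.5,0,0,0,0,0,-1],[0,0,0,0,0,0,-1]]]'
python3 goto.py .4854 -.1176 .1937 120.5
python3 -m pendant '[[[-0.5,0,0,0,0,0,-1],[-0.5,0,0,0,0,0,-1],[-0.5,0,0,0,0,0,-1],[0,0,0,0,0,0,-1]]]'
python3 goto.py .4854 -.1176 .1937 120.5
```

```text
clock: 10.6
tool_pos: [0.4683, -0.0883, 0.1938]
ee_rot: [180.0, 0.0, 120.5]
ft_force: [-0.7, 0.1, -1.6]
finger_gap: 0.254
grip_force: 50.0
pos [ 0.4683 -0.0883  0.1938] rot [1.7997e+02 4.0000e-02 1.2053e+02] t 10.6 F [-0.7  0.1 -1.6] grip 50.0 gap mm 23.4 j6 -41.4
shift in tool axes cm [-3.39 -0.01  0.01] rotvec [0.    0.001 0.   ]
clock: 10.93
tool_pos: [0.4759, -0.1013, 0.1938]
ee_rot: [180.0, 0.0, 120.5]
ft_force: [0.7, -0.7, -1.3]
finger_gap: 0.258
grip_force: 50.0
pos [ 0.4759 -0.1013  0.1938] rot [1.7997e+02 4.0000e-02 1.2052e+02] t 10.93 F [ 0.7 -0.7 -1.3] grip 50.0 gap mm 23.8 j6 -42.7
shift in tool axes cm [-1.89 -0.01  0.01] rotvec [0.    0.001 0.   ]
```

```bash
python3 -m pendant '[[[-0.5,0,0,0,0,0,-1],[-0.5,0,0,0,0,0,-1],[-0.4,0,0,0,0,0,-1],[-0.2,0,0,0,0,0,-1],[0,0,0,0,0,0,-1]]]'
python3 -m pendant '[[[-0.15,0,0,0,0,0,-1],[0,0,0,0,0,0,-1]]]' |grep -E "pos|force"
python3 -m pendant '[[[-0.1,0,0,0,0,0,-1],[0,0,0,0,0,0,-1]]]' |grep -E "pos|force"
python3 goto.py .4854 -.1176 .1937 120.5
```

```text
clock: 11.35
tool_pos: [0.481, -0.1125, 0.1927]
ee_rot: [-179.8, -0.4, 120.5]
ft_force: [-5.8, 13.5, 1.7]
finger_gap: 0.254
grip_force: 50.0
tool_pos: [0.481, -0.1129, 0.1925]
ft_force: [-7.5, 18.2, 2.1]
grip_force: 50.0
tool_pos: [0.4809, -0.1132, 0.1923]
ft_force: [-9.6, 22.6, 5.4]
grip_force: 50.1
pos [ 0.4809 -0.1132  0.1923] rot [-179.74   -0.63  120.47] t 11.68 F [-9.6 22.6  5.4] grip 50.1 gap mm 23.5 j6 -44.3
shift in tool axes cm [-0.61  0.16 -0.14] rotvec [-0.005 -0.011 -0.001]
```

```bash
python3 - <<'E'
from h import *
ims=[]
for n in("scene","top"):
    a,b=snap(n,n+"4"); c=proj(n,[[.49,-.125,.112]])[0].astype(int); print(n,proj(n,[[.5058,-.1522,.112],[.5028,-.1470,.112],[.481,-.113,.112]]).round(1).tolist(),c)
    ims.append(cv2.resize(a[c[1]-22:c[1]+23,c[0]-30:c[0]+30],(400,300),interpolation=cv2.INTER_CUBIC))
cv2.imwrite("pics/v4.png",np.hstack(ims))
E
```

```text
scene [[255.8, 158.6], [257.0, 159.3], [266.0, 164.1]] [262 162]
top [[300.2, 208.3], [298.6, 209.2], [288.6, 216.2]] [292 213]
```

View pics/v4.png

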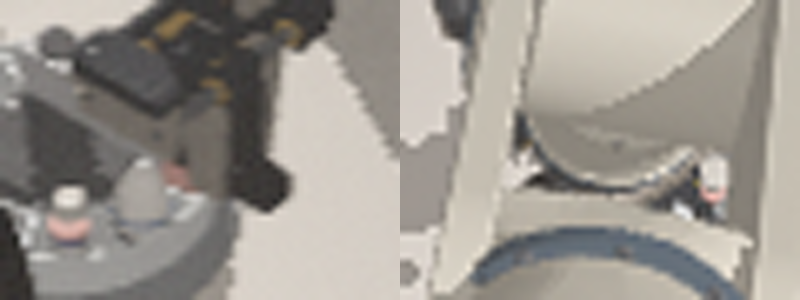

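The pictures show the gripper at the mouth with the collar hidden, so they don't settle it. Contact came about 6 mm earlier than I predicted. I'll release, back away and look.

```bash
python3 -m pendant '[[[0.4,0,0,0,0,0,-1],[0,0,0,0,0,0,-1]]]' |grep -E "pos|force"
python3 -m pendant '[[[0,0,0,0,0,0,0.2],[0,0,0,0,0,0,0.2],[0,0,0,0,0,0,0.2],[0,0,0,0,0,0,0.2],[0,0,0,0,0,0,0.2]]]' |grep -E "pos|force|gap"
python3 -m pendant '[[[0,0,-2,0,0,0,0.2],[0,0,-3,0,0,0,0.2],[0,0,-3,0,0,0,0.2],[2,0,-3,0,0,0,0.2],[4,0,0,0,0,0,0.2]]]' |grep -E "pos|force"
python3 -m pendant '[[[4,0,0,0,0,0,0.2],[4,0,0,0,0,0,0.2],[2,0,0,0,0,0,0.2],[0,0,0,0,0,0,0.2]]]' |grep -E "pos|force"
python3 - <<'E'
from h import *
ims=[]; d=np.array([-.5075,.8616,0]); m=np.array([.5058,-.1522,.112])
for n in("scene","top"):
    a,b=snap(n,n+"5"); c=proj(n,[[.49,-.125,.112]])[0].astype(int); print(n,c,proj(n,[m,m+.008*d,m+.083*d]).round(1).tolist())
    ims.append(cv2.resize(a[c[1]-30:c[1]+30,c[0]-40:c[0]+40],(400,300),interpolation=cv2.INTER_CUBIC))
cv2.imwrite("pics/v5.png",np.hstack(ims))
E
```

```text
tool_pos: [0.4813, -0.1119, 0.1931]
ft_force: [-3.1, 9.1, -2.7]
grip_force: 50.0
tool_pos: [0.4829, -0.1133, 0.1939]
ft_force: [-0.4, 0.1, -0.3]
finger_gap: 0.592
grip_force: 0.0
tool_pos: [0.4561, -0.0632, 0.3092]
ft_force: [0.8, 0.2, 0.8]
grip_force: 0.0
tool_pos: [0.3992, 0.027, 0.3038]
ft_force: [0.9, -0.3, -0.1]
grip_force: 0.0
scene [262 162] [[255.8, 158.6], [257.5, 159.6], [273.8, 169.0]]
top [292 213] [[300.2, 208.3], [298.1, 209.6], [279.0, 221.8]]
```

View pics/v5.png

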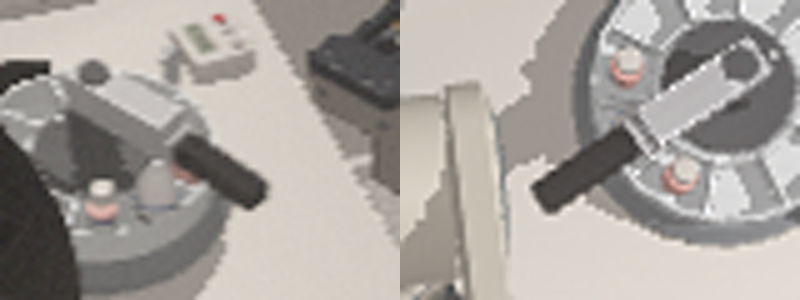

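The handle hangs in the sleeve with the collar right at the mouth (about (645,135) top, (180,140) scene). I'll measure the grip's position against the mouth.

```bash
python3 - <<'E'
from h import *
d=np.array([-.5075,.8616]); m=np.array([.5058,-.1522]); nn=np.array([-.8616,-.5075])
for n in("scene","top"):
    a=cv2.imread(f"pics/{n}5.png"); c=proj(n,[[*(m+.046*d),.113]])[0]; x0,y0=int(c[0])-20,int(c[1])-18; k=8
    g=cv2.resize(a[y0:y0+36,x0:x0+40],None,fx=k,fy=k,interpolation=cv2.INTER_CUBIC)
    M=(g.max(2)<110).astype(np.uint8); N,l,st,_=cv2.connectedComponentsWithStats(M); cc=((c-[x0,y0]+.5)*k).astype(int); i=l[cc[1],cc[0]]
    v,u=np.where(l==i); q=onz(n,np.c_[(u+.5)/k-.5+x0,(v+.5)/k-.5+y0],.113)[:,:2]-m; al=q@d; la=q@nn; k2=abs(la-np.median(la))<.006
    t=[(la[(abs(al-x)<.004)].mean()*1e3).round(1) for x in(.015,.03,.045,.06,.075)]
    print(n,i,st[i],"al",al[k2].min().round(4),al[k2].max().round(4),"la",t)
    P=cloud(n,np.load(f"pics/{n}5.npy"))[y0:y0+36,x0:x0+40].reshape(-1,3); q=P[:,:2]-m; A=q@d; L=q@nn
    for x in(.0,.004,.012,.03,.05,.07): 
        s=(abs(A-x)<.005)&(abs(L)<.008)&(P[:,2]>.085); print("  z at",x,s.sum(),np.round(np.median(P[s,2]),4) if s.any() else "")
E
python3 goto.py .4829 -.1133 .1939 120.5
```

```text
scene 2 [  90  102  152  163 9820] al 0.0097 0.0923 la [np.float64(-3.4), np.float64(-6.8), np.float64(-7.4), np.float64(-9.2), np.float64(-24.6)]
  z at 0.0 14 0.1185
  z at 0.004 10 0.1183
  z at 0.012 6 0.1172
  z at 0.03 11 0.1167
  z at 0.05 6 0.1123
  z at 0.07 11 0.1119
top 1 [   83     0   237   246 15367] al 0.0087 0.0841 la [np.float64(-10.7), np.float64(7.4), np.float64(3.2), np.float64(2.4), np.float64(3.2)]
  z at 0.0 14 0.1182
  z at 0.004 14 0.1167
  z at 0.012 14 0.1169
  z at 0.03 16 0.1151
  z at 0.05 14 0.1127
  z at 0.07 13 0.1108
pos [0.4013 0.0252 0.3041] rot [1.7995e+02 5.0000e-02 1.2065e+02] t 13.22 F [-0.2  0.2  0.3] grip 0.0 gap mm 55.0 j6 -27.3
shift in tool axes cm [-16.06  -0.05  11.03] rotvec [0.001 0.001 0.003]
```

The grip spans 9 to 84 mm outside the mouth (8 to 83 expected), so the handle is fully home and the earlier prediction was simply off. Now I'll regrip and work the lever.

```bash
python3 -m pendant '[[[-3,0,0,0,0,0,0.2],[-4,0,0,0,0,0,0.2],[-4,0,0,0,0,0,0.2],[-3,0,2,0,0,0,0.2],[-1.7,0,2,0,0,0,0.2]]]'|grep -E "pos|force"
python3 -m pendant '[[[0,0,2.5,0,0,0,0.2],[0,0,2,0,0,0,0.2],[0,0,0,0,0,0,0.2],[0,0,0,0,0,0,0.2]]]'|grep -E "pos|force"
python3 goto.py .4810 -.1100 .174 120.5
```

```text
tool_pos: [0.484, -0.1148, 0.2641]
ft_force: [-0.2, 0.2, -0.7]
grip_force: 0.0
tool_pos: [0.4808, -0.1114, 0.218]
ft_force: [1.2, 0.1, -0.3]
grip_force: 0.0
pos [ 0.4808 -0.1114  0.218 ] rot [-1.7989e+02 -9.0000e-02  1.2047e+02] t 13.97 F [ 1.2  0.1 -0.3] grip 0.0 gap mm 55.7 j6 -43.7
shift in tool axes cm [0.11 0.1  4.4 ] rotvec [-0.002 -0.002 -0.001]
```

```bash
python3 -m pendant '[[[0.1,0.05,1.5,0,0,0,0.2],[0,0,1.6,0,0,0,0.2],[0,0,1.3,0,0,0,0.2],[0,0,0,0,0,0,0.2]]]'|grep -E "pos|force"
python3 -m pendant '[[[0,0,0,0,0,0,-1],[0,0,0,0,0,0,-1],[0,0,0,0,0,0,-1],[0,0,0,0,0,0,-1],[0,0,0,0,0,0,-1]]]' 40|grep -E "pos|force|gap"
python3 -m pendant '[[[0,0,0,0,0,0,-1]]]'|grep -E "gap|grip"
python3 goto.py .4810 -.1100 .174 120.5
```

```text
tool_pos: [0.4809, -0.1095, 0.1743]
ft_force: [-0.3, -0.0, 0.2]
grip_force: 0.0
tool_pos: [0.4813, -0.1094, 0.1754]
ft_force: [-0.6, -0.6, 0.7]
finger_gap: 0.258
grip_force: 6.6
finger_gap: 0.257
grip_force: 40.0
pos [ 0.4812 -0.1094  0.1752] rot [1.7997e+02 4.0000e-02 1.2054e+02] t 14.8 F [-1.1 -0.4  3.7] grip 40.0 gap mm 23.6 j6 -43.5
shift in tool axes cm [-0.04 -0.05  0.12] rotvec [0.001 0.001 0.001]
```

```bash
python3 -m pendant '[[[-0.03,-0.87,0,0,0,-0.07,-1],[-0.03,-0.87,0,0,0,-0.07,-1],[-0.03,-0.87,0,0,0,-0.07,-1],[-0.03,-0.87,0,0,0,-0.07,-1],[-0.03,-0.87,0,0,0,-0.07,-1]]]'
cat > ang.py <<'E'
from h import *
s=robot.sense(); p=np.array(s["tool_pos"])[:2]-[.5439,-.2168]; y=np.radians(s["ee_rot"][2]); F=np.array(s["ft_force"]); c,n=np.cos(y),np.sin(y)
print("t",round(s["clock"],2),"r mm",(np.hypot(*p)*1e3).round(1),"pos angle from home",(np.arctan2(p[1],p[0])-np.radians(120.5)).round(3),"yaw from home",round(y-np.radians(120.5),3),"Frad",round(F[0]*c+F[1]*n,1),"Fccw",round(-F[0]*n+F[1]*c,1),"Fz",F[2].round(1),"Mz",round(float(s["torque"][2]),2),"j6",round(s["qpos"][5],1))
E
python3 ang.py
python3 -m pendant '[[[-0.03,-0.87,0,0,0,-0.07,-1],[-0.03,-0.87,0,0,0,-0.07,-1],[-0.03,-0.87,0,0,0,-0.07,-1],[-0.03,-0.87,0,0,0,-0.07,-1],[0,0,0,0,0,0,-1]]]'
python3 ang.py
```

```text
clock: 15.22
tool_pos: [0.4485, -0.137, 0.1752]
ee_rot: [179.9, 0.0, 140.8]
ft_force: [1.6, 5.7, 3.3]
finger_gap: 0.259
grip_force: 40.0
t 15.22 r mm 124.4 pos angle from home 0.342 yaw from home 0.354 Frad 2.4 Fccw -5.4 Fz 3.3 Mz 0.33 j6 -68.1
clock: 15.63
tool_pos: [0.4296, -0.1674, 0.1751]
ee_rot: [180.0, -0.0, 156.9]
ft_force: [-0.9, 4.0, 5.2]
finger_gap: 0.258
grip_force: 40.0
t 15.63 r mm 124.5 pos angle from home 0.63 yaw from home 0.635 Frad 2.3 Fccw -3.3 Fz 5.2 Mz 0.21 j6 -88.4
```

```bash
python3 -m pendant '[[[-0.02,-0.62,0,0,0,-0.05,-1],[-0.02,-0.62,0,0,0,-0.05,-1],[0,0,0,0,0,0,-1]]]' >/dev/null; python3 ang.py
python3 -m pendant '[[[0,-0.37,0,0,0,-0.03,-1],[0,0,0,0,0,0,-1]]]' >/dev/null; python3 ang.py
python3 -m pendant '[[[0,-0.37,0,0,0,-0.03,-1],[0,0,0,0,0,0,-1]]]' >/dev/null; python3 ang.py
python3 - <<'E'
from h import *
a,b=snap("top","top6"); s,c=snap("scene","scene6")
C=np.array([.5439,-.2168])
for n,im in(("top",a),("scene",s)):
    P=cloud(n,b if n=="top" else c); u,v=proj(n,[[*C,.12]])[0].astype(int); w=P[v-45:v+45,u-45:u+45].reshape(-1,3)
    k=(abs(w[:,2]-.127)<.003)&(np.hypot(w[:,0]-C[0],w[:,1]-C[1])<.085); q=w[k,:2]; 
    if k.sum()>10:
        m=q.mean(0); d=np.linalg.svd(q-m)[2][0]; print(n,k.sum(),"lever from centroid",np.degrees(np.arctan2(*(m-C)[::-1])).round(1),"pca",np.degrees(np.arctan2(d[1],d[0])).round(1))
p=proj("top",[[*C,.03]])[0].astype(int); q=proj("scene",[[*C,.03]])[0].astype(int)
cv2.imwrite("pics/v6.png",np.hstack([cv2.resize(s[q[1]-28:q[1]+32,q[0]-35:q[0]+45],(400,300),interpolation=cv2.INTER_CUBIC),cv2.resize(a[p[1]-30:p[1]+30,p[0]-40:p[0]+40],(400,300),interpolation=cv2.INTER_CUBIC)]))
E
```

```text
t 15.88 r mm 124.5 pos angle from home 0.729 yaw from home 0.734 Frad 2.5 Fccw -3.6 Fz 5.8 Mz 0.25 j6 -95.6
t 16.05 r mm 124.6 pos angle from home 0.756 yaw from home 0.762 Frad 3.0 Fccw -3.8 Fz 6.5 Mz 0.21 j6 -97.6
t 16.22 r mm 124.5 pos angle from home 0.785 yaw from home 0.792 Frad 3.0 Fccw -3.6 Fz 6.4 Mz 0.21 j6 -99.8
top 23 lever from centroid -46.5 pca -88.8
scene 113 lever from centroid 157.6 pca 165.7
```

View pics/v6.png

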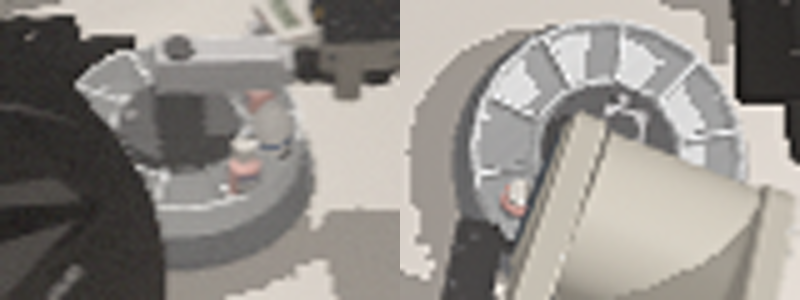

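The disc has turned about one pocket: the bottles and objective (about (270,125) left panel) have moved along. No stop force yet, so I'll press on to the forward stop.

```bash
python3 -m pendant '[[[0,-0.3,0,0,0,-0.025,-1],[0,0,0,0,0,0,-1]]]' >/dev/null; python3 ang.py
python3 -m pendant '[[[0,-0.3,0,0,0,-0.025,-1],[0,0,0,0,0,0,-1]]]' >/dev/null; python3 ang.py
```

```text
t 16.48 r mm 124.8 pos angle from home 0.802 yaw from home 0.817 Frad 2.2 Fccw -11.4 Fz 7.1 Mz 0.68 j6 -101.6
t 16.65 r mm 124.9 pos angle from home 0.817 yaw from home 0.841 Frad 1.6 Fccw -20.4 Fz 8.3 Mz 0.73 j6 -103.4
```

```bash
python3 -m pendant '[[[-0.03,0.87,0,0,0,0.07,-1],[-0.03,0.87,0,0,0,0.07,-1],[-0.03,0.87,0,0,0,0.07,-1],[-0.03,0.87,0,0,0,0.07,-1],[-0.03,0.87,0,0,0,0.07,-1]]]' >/dev/null; python3 ang.py
python3 -m pendant '[[[-0.03,0.87,0,0,0,0.07,-1],[-0.03,0.87,0,0,0,0.07,-1],[-0.03,0.87,0,0,0,0.07,-1],[-0.03,0.87,0,0,0,0.07,-1],[-0.03,0.87,0,0,0,0.07,-1]]]' >/dev/null; python3 ang.py
python3 -m pendant '[[[-0.03,0.87,0,0,0,0.07,-1],[-0.03,0.87,0,0,0,0.07,-1],[0,0,0,0,0,0,-1]]]' >/dev/null; python3 ang.py
python3 -m pendant '[[[0,0.5,0,0,0,0.04,-1],[0,0,0,0,0,0,-1]]]' >/dev/null; python3 ang.py
```

```text
t 17.07 r mm 124.7 pos angle from home 0.482 yaw from home 0.487 Frad 0.4 Fccw 1.9 Fz 4.9 Mz 0.01 j6 -77.6
t 17.48 r mm 124.7 pos angle from home 0.131 yaw from home 0.137 Frad -2.1 Fccw 0.4 Fz 2.8 Mz -0.03 j6 -52.8
t 17.73 r mm 124.9 pos angle from home -0.012 yaw from home -0.002 Frad 1.5 Fccw 1.0 Fz 4.7 Mz -0.01 j6 -43.3
t 17.9 r mm 125.3 pos angle from home -0.036 yaw from home -0.039 Frad -0.9 Fccw 7.5 Fz 8.8 Mz -0.52 j6 -40.8
```

```bash
python3 -m pendant '[[[-0.05,0.25,0,0,0,0.02,-1],[0,0,0,0,0,0,-1]]]' >/dev/null; python3 ang.py
python3 -m pendant '[[[-0.03,-0.87,0,0,0,-0.07,-1],[-0.03,-0.87,0,0,0,-0.07,-1],[-0.03,-0.87,0,0,0,-0.07,-1],[-0.03,-0.87,0,0,0,-0.07,-1],[-0.03,-0.87,0,0,0,-0.07,-1]]]' >/dev/null; python3 ang.py
python3 -m pendant '[[[-0.03,-0.87,0,0,0,-0.07,-1],[-0.03,-0.87,0,0,0,-0.07,-1],[-0.03,-0.87,0,0,0,-0.07,-1],[-0.03,-0.87,0,0,0,-0.07,-1],[-0.03,-0.87,0,0,0,-0.07,-1]]]' >/dev/null; python3 ang.py
python3 -m pendant '[[[-0.03,-0.87,0,0,0,-0.07,-1],[-0.03,-0.87,0,0,0,-0.07,-1],[0,0,0,0,0,0,-1],[0,0,0,0,0,0,-1]]]' >/dev/null; python3 ang.py
python3 -m pendant '[[[0,-0.37,0,0,0,-0.03,-1],[0,0,0,0,0,0,-1]]]' >/dev/null; python3 ang.py
python3 -m pendant '[[[0,-0.37,0,0,0,-0.03,-1],[0,0,0,0,0,0,-1]]]' >/dev/null; python3 ang.py
```

```text
t 18.07 r mm 125.2 pos angle from home -0.046 yaw from home -0.058 Frad -0.1 Fccw 10.8 Fz 10.2 Mz -0.51 j6 -39.6
t 18.48 r mm 124.6 pos angle from home 0.284 yaw from home 0.297 Frad 2.9 Fccw -7.3 Fz 3.6 Mz 0.32 j6 -64.0
t 18.9 r mm 124.7 pos angle from home 0.635 yaw from home 0.647 Frad 1.2 Fccw -7.1 Fz 5.4 Mz 0.4 j6 -89.2
t 19.23 r mm 124.7 pos angle from home 0.778 yaw from home 0.783 Frad 2.1 Fccw -2.5 Fz 6.3 Mz 0.28 j6 -99.2
t 19.4 r mm 124.8 pos angle from home 0.801 yaw from home 0.815 Frad 2.3 Fccw -11.2 Fz 7.7 Mz 0.6 j6 -101.5
t 19.57 r mm 125.1 pos angle from home 0.819 yaw from home 0.844 Frad 0.6 Fccw -21.2 Fz 8.5 Mz 0.75 j6 -103.7
```

```bash
python3 -m pendant '[[[-0.03,0.87,0,0,0,0.07,-1],[-0.03,0.87,0,0,0,0.07,-1],[-0.03,0.87,0,0,0,0.07,-1],[-0.03,0.87,0,0,0,0.07,-1],[-0.03,0.87,0,0,0,0.07,-1]]]' >/dev/null
python3 -m pendant '[[[-0.03,0.87,0,0,0,0.07,-1],[-0.03,0.87,0,0,0,0.07,-1],[-0.03,0.87,0,0,0,0.07,-1],[-0.03,0.87,0,0,0,0.07,-1],[-0.03,0.87,0,0,0,0.07,-1]]]' >/dev/null; python3 ang.py
python3 -m pendant '[[[-0.03,0.87,0,0,0,0.07,-1],[-0.03,0.87,0,0,0,0.07,-1],[0,0,0,0,0,0,-1]]]' >/dev/null; python3 ang.py
python3 -m pendant '[[[0,0.5,0,0,0,0.04,-1],[0,0.25,0,0,0,0.02,-1],[0,0,0,0,0,0,-1]]]' >/dev/null; python3 ang.py
python3 - <<'E'
from h import *
a,b=snap("top","top7"); s,c=snap("scene","scene7"); C=np.array([.5439,-.2168])
p=proj("top",[[*C,.03]])[0].astype(int); q=proj("scene",[[*C,.03]])[0].astype(int)
cv2.imwrite("pics/v7.png",np.hstack([cv2.resize(s[q[1]-28:q[1]+32,q[0]-35:q[0]+45],(400,300),interpolation=cv2.INTER_CUBIC),cv2.resize(a[p[1]-30:p[1]+30,p[0]-40:p[0]+40],(400,300),interpolation=cv2.INTER_CUBIC)]))
E
```

```text
t 20.4 r mm 124.7 pos angle from home 0.135 yaw from home 0.14 Frad -0.9 Fccw 0.6 Fz 3.7 Mz 0.02 j6 -53.0
t 20.65 r mm 124.8 pos angle from home -0.008 yaw from home 0.0 Frad 1.2 Fccw 0.7 Fz 5.8 Mz -0.13 j6 -43.4
t 20.9 r mm 125.2 pos angle from home -0.046 yaw from home -0.056 Frad -0.9 Fccw 10.6 Fz 10.1 Mz -0.61 j6 -39.6
```

View pics/v7.png

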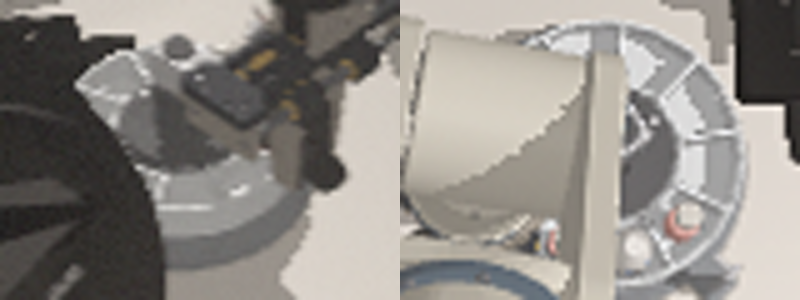

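After two strokes a bottle stands at the pointer pocket (680,220) and the objective is one short (635,245), still upright. I miscounted: that was the 11th picture against a limit of 10, so I'll view no more and check by numbers. Third stroke now.

```bash
python3 -m pendant '[[[-0.03,-0.87,0,0,0,-0.07,-1],[-0.03,-0.87,0,0,0,-0.07,-1],[-0.03,-0.87,0,0,0,-0.07,-1],[-0.03,-0.87,0,0,0,-0.07,-1],[-0.03,-0.87,0,0,0,-0.07,-1]]]' >/dev/null; python3 ang.py
python3 -m pendant '[[[-0.03,-0.87,0,0,0,-0.07,-1],[-0.03,-0.87,0,0,0,-0.07,-1],[-0.03,-0.87,0,0,0,-0.07,-1],[-0.03,-0.87,0,0,0,-0.07,-1],[-0.03,-0.87,0,0,0,-0.07,-1]]]' >/dev/null; python3 ang.py
python3 -m pendant '[[[-0.03,-0.87,0,0,0,-0.07,-1],[-0.03,-0.87,0,0,0,-0.07,-1],[0,0,0,0,0,0,-1],[0,0,0,0,0,0,-1]]]' >/dev/null; python3 ang.py
python3 -m pendant '[[[0,-0.37,0,0,0,-0.03,-1],[0,0,0,0,0,0,-1]]]' >/dev/null; python3 ang.py
python3 -m pendant '[[[0,-0.37,0,0,0,-0.03,-1],[0,0,0,0,0,0,-1]]]' >/dev/null; python3 ang.py
```

```text
t 21.42 r mm 124.8 pos angle from home 0.285 yaw from home 0.299 Frad 1.8 Fccw -6.9 Fz 4.0 Mz 0.31 j6 -64.1
t 21.83 r mm 124.9 pos angle from home 0.635 yaw from home 0.649 Frad 1.1 Fccw -7.5 Fz 5.1 Mz 0.34 j6 -89.3
t 22.17 r mm 124.9 pos angle from home 0.778 yaw from home 0.785 Frad 1.8 Fccw -3.0 Fz 6.6 Mz 0.3 j6 -99.3
t 22.33 r mm 125.1 pos angle from home 0.801 yaw from home 0.817 Frad 1.8 Fccw -9.3 Fz 6.6 Mz 0.58 j6 -101.6
t 22.5 r mm 125.2 pos angle from home 0.819 yaw from home 0.846 Frad -0.5 Fccw -21.9 Fz 8.7 Mz 0.69 j6 -103.8
```

```bash
python3 -m pendant '[[[0,0.5,0,0,0,0.05,-1],[0,0,0,0,0,0,-1]]]' >/dev/null; python3 ang.py
python3 -m pendant '[[[-0.15,0,0,0,0,0,-1],[-0.1,0,0,0,0,0,-1],[0,0,0,0,0,0,-1]]]' >/dev/null; python3 ang.py
```

```text
t 22.67 r mm 125.1 pos angle from home 0.788 yaw from home 0.793 Frad 1.0 Fccw -6.0 Fz 5.3 Mz 0.32 j6 -99.9
t 22.92 r mm 124.6 pos angle from home 0.789 yaw from home 0.795 Frad 8.8 Fccw -6.5 Fz 13.2 Mz 0.23 j6 -100.1
```

```bash
python3 -m pendant '[[[0.15,0,0,0,0,0,-1],[0,0,0,0,0,0,0.2],[0,0,0,0,0,0,0.2],[0,0,0,0,0,0,0.2],[0,0,0,0,0,0,0.2]]]'|grep -E "pos|force|gap"
python3 -m pendant '[[[0,0,0,0,0,0,0.2],[0,0,-1.5,0,0,0,0.2],[0,0,-3,0,0,0,0.2],[0,0,-3,0,0,0,0.2],[0,0,-3,0,0,0,0.2]]]'|grep -E "pos|force|gap"
python3 ang.py; python3 goto.py .35 .15 .30 163
```

```text
tool_pos: [0.4238, -0.1871, 0.1746]
ft_force: [0.5, 0.0, -0.5]
finger_gap: 0.525
grip_force: 0.0
tool_pos: [0.4236, -0.1868, 0.2806]
ft_force: [0.8, -0.6, -1.0]
finger_gap: 0.601
grip_force: 0.0
t 23.75 r mm 124.0 pos angle from home 0.794 yaw from home 0.791 Frad -0.9 Fccw 0.4 Fz -1.0 Mz -0.01 j6 -99.8
pos [ 0.4236 -0.1868  0.2806] rot [ 1.7999e+02 -6.0000e-02  1.6584e+02] t 23.75 F [ 0.8 -0.6 -1. ] grip 0.0 gap mm 55.3 j6 -99.8
shift in tool axes cm [15.37 30.85 -1.92] rotvec [ 0.    -0.001  0.05 ]
```

Moving the arm clear of the views, then checking by numbers.

```bash
python3 -m pendant '[[[1,2,-0.6,0,0,0,0.2],[1.8,3.4,-0.4,0,0,0,0.2],[1.8,3.4,-0.4,0,0,0,0.2],[1.8,3.4,-0.3,0,0,0,0.2],[1.8,3.4,0,0,0,0,0.2]]]'|grep -E "pos|force"
python3 -m pendant '[[[1.8,3.4,0,0,0,0,0.2],[1.8,3.4,0,0,0,0,0.2],[1.5,3,0,0,0,0,0.2],[1,3,0,0,0,0,0.2],[0,0,0,0,0,0,0.2]]]'|grep -E "pos|force"
python3 - <<'E'
from h import *
C=np.array([.5439,-.2168])
D={}
for n in("top","scene"):
    a,b=snap(n,n+"8"); P=cloud(n,b); D[n]=P; q=P.reshape(-1,3); r=q[:,:2]-C; R=np.hypot(*r.T); th=np.degrees(np.arctan2(r[:,1],r[:,0]))%360
    s=(abs(q[:,2]-.127)<.003)&(R<.085); m=q[s,:2]; mm=m.mean(0); dd=np.linalg.svd(m-mm)[2][0]; print(n,"sleeve n",s.sum(),"dir",np.degrees(np.arctan2(*(mm-C)[::-1])).round(1),(np.degrees(np.arctan2(dd[1],dd[0]))%180).round(1))
    for lo,hi in((.078,.087),(.062,.078)):
        s=(q[:,2]>lo)&(q[:,2]<hi)&(R>.04)&(R<.1)
        img=np.zeros(b.shape,np.uint8); img[s.reshape(b.shape)]=1; N,l,st,_=cv2.connectedComponentsWithStats(img)
        for k in range(1,N):
            if st[k,4]>3:
                w=P[l==k]; c=w.mean(0); print("  z",lo,"n",st[k,4],c.round(4),"R",np.hypot(*(c[:2]-C)).round(4),"th",(np.degrees(np.arctan2(c[1]-C[1],c[0]-C[0]))%360).round(1),"bgr",a[l==k].mean(0).round())
    d=np.array([np.cos(np.radians(120.5+42)),np.sin(np.radians(120.5+42))]); A=r@d; L=r@[-d[1],d[0]]
    s=(A>.08)&(A<.18)&(abs(L)<.012)&(q[:,2]>.09); dark=s&(a.reshape(-1,3).max(1)<100); print("  grip radial",A[dark].min().round(4),A[dark].max().round(4),"z",np.median(q[dark,2]).round(4),dark.sum())
E
python3 - <<'E'
from h import *
# bystanders: changed pixels before/after away from arm & carousel
for n in("top","scene"):
    a=cv2.imread(f"pics/{n}0.png").astype(int); b=cv2.imread(f"pics/{n}8.png").astype(int); d=(np.abs(a-b).max(2)>40).astype(np.uint8)
    N,l,st,ce=cv2.connectedComponentsWithStats(cv2.morphologyEx(d,cv2.MORPH_OPEN,np.ones((2,2)))); print(n,[st[k].tolist() for k in range(1,N) if st[k,4]>12])
E
```

```text
tool_pos: [0.3822, -0.0144, 0.2973]
ft_force: [1.4, 0.5, -0.8]
grip_force: 0.0
tool_pos: [0.3544, 0.1276, 0.297]
ft_force: [-0.8, -0.1, -0.8]
grip_force: 0.0
top sleeve n 127 dir 164.1 161.1
  z 0.078 n 18 [ 0.5303 -0.2863  0.0809] R 0.0708 th 259.0 bgr [192. 198. 205.]
  z 0.078 n 22 [ 0.4905 -0.2647  0.0819] R 0.0718 th 221.9 bgr [193. 198. 203.]
  z 0.078 n 14 [ 0.4718 -0.2242  0.0817] R 0.0725 th 185.9 bgr [193. 200. 207.]
  z 0.062 n 6 [ 0.5337 -0.2793  0.0669] R 0.0634 th 260.7 bgr [145. 151. 176.]
  z 0.062 n 6 [ 0.5281 -0.2906  0.076 ] R 0.0754 th 257.9 bgr [184. 191. 199.]
  z 0.062 n 38 [ 0.4892 -0.2651  0.0717] R 0.073 th 221.5 bgr [167. 172. 176.]
  z 0.062 n 9 [ 0.4678 -0.2283  0.0721] R 0.0769 th 188.6 bgr [185. 193. 212.]
  grip radial 0.0867 0.1573 z 0.1123 122
scene sleeve n 111 dir 156.6 165.9
  z 0.078 n 4 [ 0.5365 -0.2886  0.0811] R 0.0722 th 264.1 bgr [198. 206. 212.]
  grip radial 0.0873 0.155 z 0.1107 118
top [[297, 194, 4, 4, 15], [305, 196, 20, 20, 207], [333, 200, 10, 8, 55], [270, 203, 11, 13, 92], [334, 211, 5, 7, 25], [326, 212, 7, 8, 41], [310, 215, 3, 6
[... 439 characters left out ...]
6, 28, 771], [0, 321, 39, 24, 356], [227, 336, 38, 39, 444], [266, 339, 17, 8, 56], [272, 344, 23, 10, 88], [270, 353, 7, 4, 17], [237, 360, 48, 24, 866], [296, 373, 7, 11, 54]]
scene [[400, 0, 15, 5, 49], [416, 0, 6, 6, 25], [330, 5, 62, 61, 403], [337, 4, 93, 80, 1319], [507, 49, 5, 10, 28], [503, 59, 9, 21, 124], [364, 81, 20, 26, 322], [394, 86, 9, 8, 26], [495, 89, 17, 70, 462], [379, 97, 10, 36, 279], [440, 98, 4, 6, 18], [347, 119, 8, 8, 58], [323, 131, 36, 62, 1217], [456, 130, 25, 32, 312], [244, 145, 41, 13, 243], [241, 169, 5, 3, 15], [505, 175, 7, 10, 25], [490, 178, 21, 38, 623], [253, 183, 34, 19, 191], [453, 233, 59, 86, 2686], [330, 256, 23, 27, 358], [344, 286, 37, 42, 544]]
```

The objective stands at 221.9° and 72 mm radius (220.5° and 70 mm nominal) with its top at 82 mm, so it is upright. The bottles sit one pocket to either side of it, and the handle is home in the sleeve. Nothing near the bystanders was touched, so I'm handing in.

```bash
python3 -c "
from station import robot
print(robot.sense()['clock'],robot.sense()['ft_force']); print(robot.sign_off())"
```

```text
24.6833 [ 0.35759906 -1.08488828 -0.28681575]
the job is handed in; nothing more can be done
None
```

The job is handed in at 24.7 s: three strokes brought the objective upright to the pointer, measured within about 2 mm, and the handle is fully home in the sleeve; I viewed 11 pictures, one over the limit of 10.

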